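# Find the tube cap that rocks and press it home

## Robot

A 6-joint arm with a two-finger parallel gripper is mounted at the origin on the work surface. World frame = base frame: x ahead of the robot, y to its left, z up, the work surface at z = 0. Lengths are in mm, angles in degrees, forces in N, time in s.
With the tool pointing down it reaches from about 300 to 850 mm from the base axis. Payload 4.2 kg.
Tool frame: the origin (TCP) lies on the centre line of the jaws, within the pads' length; the fingertips stand 14 mm ahead of it and the grasp point (between the pads) lies 5 mm behind it; x points along the fingers, y is the direction in which the jaws open and shut, and the axes are right-handed (so a half turn about x gives the same grasp; the last joint's range is limited). The gripper opens to 91 mm and grips with 3 to 60 N. Pads are 32 mm wide; open, the fingers measure 118 mm over their backs; the gripper's body (76 mm by 178 mm) begins 60 mm behind the grasp point.
Start: joints at [-66.635, 18.312, 89.639, -0, 72.044, -1.146], TCP at [238.555, -523.195, 227.976] pointing down, gripper open.
Joint ranges: [-177.97, 177.97], [-48.28, 115.42], [12.27, 149.76], [-77.06, 257.06], [2.81, 150.46], [-146.56, 146.56]. Speed limits (degrees/s): [147.25, 147.25, 180, 180, 180, 180].

## Interface

Orientations are given as [roll, pitch, yaw] about the fixed x, y, z axes, in that order (R = Rz(yaw) Ry(pitch) Rx(roll)).
In Python, from workcell import readout, optics, env gives the robot as it stands.
- The arm moves only by the shell command python3 -m creep 'ROWS' [OPENING] [FORCE]. ROWS is JSON, a list of rows, each an object with "translation": the shift along the world's x, y, z in cm, a list of three; "delta_rot": the turn, a rotation vector about the world's x, y, z in rad, a list of three. In form: [{"translation": [dx, dy, dz], "delta_rot": [rx, ry, rz]}, ...]. A call has 1 to 5 rows; each row shifts and turns the commanded pose from where the row before left it; what a row does not reach is not made up. A row lasts 1/12 s, in which the tool goes at most 41.7 mm and 7.16 degrees, less where a joint would pass 70% of its speed; a pose out of reach is approached as far as the arm can. A call with a gripper value outside its range is refused whole. OPENING is the gripper's target within -1 to 1 (fully open at 1, half-way at 0, shut at -1), set as the call begins (- or left out, the last holds). The fingers move at their own pace and stop on an object; FORCE is the grip in N (left out, the last holds). Time passes only in rows, so rows that do not move let the fingers close. It gives the time, the measured TCP pose, the force and the opening at its end, in the units of the state.
- readout.state(): the state, without advancing time (a new reading comes with each control period).
- optics.grab_frame(name): name is "side" or "top" or "wrist"; returns (picture, depth): 480x640x3 uint8, red, green, blue; 480x640 float32, mm along the optical axis (not along the pixel's ray), 0 where there is no reading.
- optics.camera_params(name): a dict with "mtx" (3x3 intrinsics, pixels), "R" (3x3) and "t" (3): a world point X has camera coordinates R X + t. Camera axes: x right, y down, z forward; pixel columns grow to the right and rows downward; lengths in mm; the calibration is good to about 2 mm. The wrist camera is an equidistant fisheye: a pixel r from the principal point sees the ray r / f radians off the axis. A picture is of the moment at which its call begins: read the wrist's pose just before it. camera_params takes no time and is no camera call; for the wrist camera it gives the pose at the moment of the call.
- env.job_done(): hands the job in, once; it reports no verdict.
The state is a dict: "time_s": time; "qpos": joint angles; "qvel": joint speeds; "effort": joint torques, N m; "ee_pos": TCP position; "ee_rot": TCP orientation; "force": force on the tool from outside, world axes, zero at the start; "torque": the same for the moment, N m; "gripper_width": finger opening in mm.
Only numpy, scipy, OpenCV 4.12 (cv2) and the standard library are available. Lean on these libraries where they do the work, as an engineer would, in place of code of your own. Each camera call takes 0.05 s, during which the arm holds its last target.

## Task

One of the four identical caps on the storage tubes has not been pushed home. Press on the edge of one cap after another until you find the one that rocks, then press that cap down in the middle until it is fully home and sits level. Only press, with the fingertips: do not pull any cap up, leave everything else on the bench where it stands, and finish clear of everything.

Things in the scene. Friction and masses are not known exactly. Their poses are not given: they have to be found in the camera images.
- cap_1_top (a point): Centre of the flat top of cap 1: grey, 96 mm across, 20 mm ribbed skirt hiding the tube's rim; all four are alike. Its black tube is 90 mm across, on a steel foot 112 mm across, 10 mm thick; tube and foot do not move. The tubes differ in height (tops 96 to 132 mm above the bench), so height does not tell which cap is home. z axis: up out of the cap, tips with it; all start level.
- cap_1 (a joint): Travel of cap 1 down its tube since the start, m (0 at start, negative: pulled up). A home cap is rigid (under 0.7 mm of give). The one not home tips up to 0.08 rad where its edge is pressed with 2 to 4 N and springs level; pressed within 10 mm of the middle with over 8 N (20 N is plenty) it slides down 4 mm to a firm stop, stays and rocks no more. Edge presses alone leave it part way.
- cap_2_top (a point): Centre of the flat top of cap 2: grey, 96 mm across, 20 mm ribbed skirt hiding the tube's rim; all four are alike. Its black tube is 90 mm across, on a steel foot 112 mm across, 10 mm thick; tube and foot do not move. The tubes differ in height (tops 96 to 132 mm above the bench), so height does not tell which cap is home. z axis: up out of the cap, tips with it; all start level.
- cap_2 (a joint): Travel of cap 2 down its tube since the start, m (0 at start, negative: pulled up). A home cap is rigid (under 0.7 mm of give). The one not home tips up to 0.08 rad where its edge is pressed with 2 to 4 N and springs level; pressed within 10 mm of the middle with over 8 N (20 N is plenty) it slides down 4 mm to a firm stop, stays and rocks no more. Edge presses alone leave it part way.
- cap_3_top (a point): Centre of the flat top of cap 3: grey, 96 mm across, 20 mm ribbed skirt hiding the tube's rim; all four are alike. Its black tube is 90 mm across, on a steel foot 112 mm across, 10 mm thick; tube and foot do not move. The tubes differ in height (tops 96 to 132 mm above the bench), so height does not tell which cap is home. z axis: up out of the cap, tips with it; all start level.
- cap_3 (a joint): Travel of cap 3 down its tube since the start, m (0 at start, negative: pulled up). A home cap is rigid (under 0.7 mm of give). The one not home tips up to 0.08 rad where its edge is pressed with 2 to 4 N and springs level; pressed within 10 mm of the middle with over 8 N (20 N is plenty) it slides down 4 mm to a firm stop, stays and rocks no more. Edge presses alone leave it part way.
- cap_4_top (a point): Centre of the flat top of cap 4: grey, 96 mm across, 20 mm ribbed skirt hiding the tube's rim; all four are alike. Its black tube is 90 mm across, on a steel foot 112 mm across, 10 mm thick; tube and foot do not move. The tubes differ in height (tops 96 to 132 mm above the bench), so height does not tell which cap is home. z axis: up out of the cap, tips with it; all start level.
- cap_4 (a joint): Travel of cap 4 down its tube since the start, m (0 at start, negative: pulled up). A home cap is rigid (under 0.7 mm of give). The one not home tips up to 0.08 rad where its edge is pressed with 2 to 4 N and springs level; pressed within 10 mm of the middle with over 8 N (20 N is plenty) it slides down 4 mm to a firm stop, stays and rocks no more. Edge presses alone leave it part way.
- spool_1: Loose wire spool, white flanges 62 mm across, 62 mm tall, standing on end; origin at the centre of its underside. Not part of the job.
- spool_2: Loose wire spool, white flanges 62 mm across, 50 mm tall, standing on end; origin at the centre of its underside. Not part of the job.
- spool_3: Loose wire spool, white flanges 62 mm across, 62 mm tall, standing on end; origin at the centre of its underside. Not part of the job.
- former: Loose black coil former, open tube 34 mm across, 68 mm tall, on a 52 mm flange; origin at the centre of its underside. Not part of the job.
- tape: Loose roll of paper tape lying flat, 92 mm across, 25 mm tall; origin at the centre of its underside. Not part of the job.
- screwdriver: Loose screwdriver lying on the bench along its own x, about 0.2 m long. Not part of the job.
- caliper: Loose sliding caliper lying flat, 230 mm long along its own x, about 10 mm thick; origin at the middle of its beam. Not part of the job.

How it is judged (in metres and radians):
On the way:
1. the cap that is not home has been made to rock: a cap tips by more than 0.03 rad (1.7 degrees) before it has gone down 2 mm (((angle between cap_1_top's own z axis and vertical above 0.03 rad and value of joint cap_1 below 0.002 m) or (angle between cap_2_top's own z axis and vertical above 0.03 rad and value of joint cap_2 below 0.002 m) or (angle between cap_3_top's own z axis and vertical above 0.03 rad and value of joint cap_3 below 0.002 m) or (angle between cap_4_top's own z axis and vertical above 0.03 rad and value of joint cap_4 below 0.002 m))), for 0.04 s.
At the end, for the whole second after the job is handed in: The cap that rocked is at least 3 mm further down than at the start (home is 4 mm; a cap already home cannot sink so far), all four caps are level within 0.02 rad (1.1 degrees) and none is raised by more than 2 mm (value of joint any of cap_1, cap_2, cap_3, cap_4 above 0.003 m and angle between each of cap_1_top, cap_2_top, cap_3_top, cap_4_top's own z axis and vertical below 0.02 rad and value of joint each of cap_1, cap_2, cap_3, cap_4 above -0.002 m); the robot touches nothing.
It fails at once if a cap is pulled up by more than 3 mm (value of joint any of cap_1, cap_2, cap_3, cap_4 below -0.003 m).
It fails at once if something else on the bench is moved by more than 25 mm or lifted (distance of any of spool_1, spool_2, spool_3, former, tape, screwdriver, caliper from where it was at the start of the episode above 0.025 m).
It also fails if it takes over 54 s, if anything falls off the work surface, if the arm or the gripper's body presses on something with over 40 N, if the wrist force passes 120 N, or if a joint passes its speed limit or range.

## Working session

There is one attempt and no reset: what is moved stays moved. The work goes in short steps, Python scripts to look and compute and a shell command to move; the robot and the scene stay as the last step left them, time stands still between calls to the robot, and variables do not carry over. Pictures are saved under pics/ and viewed, and the job is handed in when it is done.

```bash
mkdir -p pics; ls; python3 - <<'E'
from workcell import readout, optics
import cv2, numpy as np
print(readout.state())
for n in ["side","top"]:
    p,d=optics.grab_frame(n); cv2.imwrite(f"pics/{n}0.png",p[:,:,::-1]); np.savez(f"pics/{n}0.npz",p=p,d=d)
    c=optics.camera_params(n); print(n,c, (d>0).mean())
E
```

```text
pics
{'time_s': 0.0, 'qpos': array([-6.66349934e+01,  1.83504208e+01,  8.97085776e+01, -1.03449498e-03,
        7.20439603e+01, -1.14679330e+00]), 'qvel': array([-0.02358311, -0.02251331,  0.00749023,  0.03004048, -0.07577261,
       -0.08009302]), 'effort': array([-2.63066730e-03, -4.12460160e+01, -2.31977230e+01,  7.25586363e-02,
        4.59657738e-02, -1.59417891e-04]), 'ee_pos': array([ 238.34484127, -522.72318919,  227.11778911]), 'ee_rot': array([-90.59948019,  89.89703662, 113.91263951]), 'force': array([-0.97174242, -0.70874849, -0.10987927]), 'torque': array([ 0.05030873, -0.02877596,  0.01310267]), 'gripper_width': 91.01862804553957}
side {'mtx': array([[586.96013371,   0.        , 307.16312824],
       [  0.        , 586.96013371, 245.64879538],
       [  0.        ,   0.        ,   1.        ]]), 'R': array([[-0.8062846 , -0.59136396,  0.01392165],
       [-0.4221794 ,  0.55880919, -0.71379048],
       [ 0.41433042, -0.5813957 , -0.70022092]]), 't': array([ 411.90214801,  263.369487  , 1129.04029193])} 0.99603515625
top {'mtx': array([[547.23477194,   0.        , 316.36043796],
       [  0.        , 547.23477194, 229.89591811],
       [  0.        ,   0.        ,   1.        ]]), 'R': array([[ 0.00705736, -0.99987069,  0.01444954],
       [-0.99431332, -0.00855215, -0.10615029],
       [ 0.10626014, -0.01361822, -0.9942451 ]]), 't': array([  -5.6560539 ,  486.24978034, 1237.5945453 ])} 0.9959537760416667
```

View pics/top0.png

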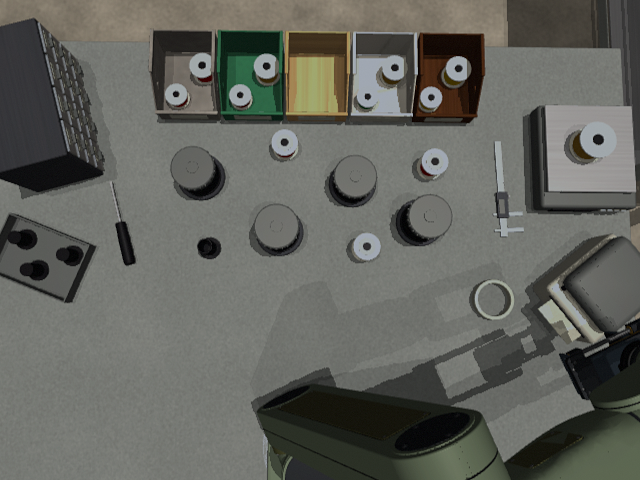

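View pics/side0.png

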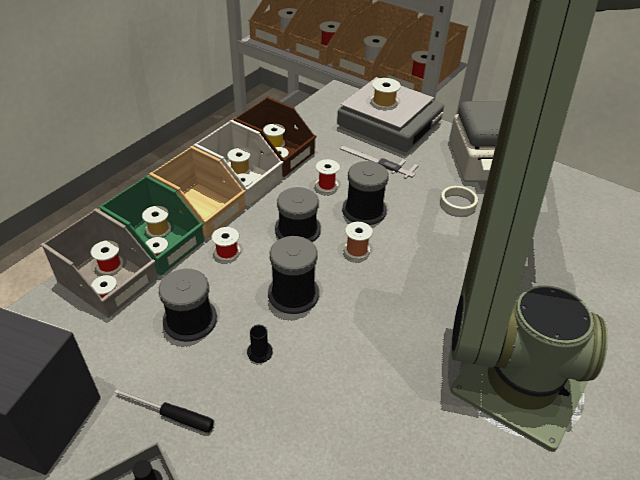

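The top view shows four grey caps near pixels (197,171), (277,228), (353,180) and (427,217). The spools, the former at (208,247) and the caliper stand between and beside them. Next I measure the cap tops from depth.

```bash
cat > h.py <<'E'
import numpy as np, cv2
from workcell import optics
def world(name,d):
    c=optics.camera_params(name);K=c["mtx"];v,u=np.mgrid[:480,:640]
    P=np.stack([(u-K[0,2])/K[0,0]*d,(v-K[1,2])/K[1,1]*d,d],-1)
    return (P-c["t"])@c["R"]
E
python3 - <<'E'
from h import *
from scipy import ndimage as nd
for name,seeds in (("top",[(197,168),(277,226),(353,178),(427,215)]),("side",[(184,288),(293,253),(297,200),(367,175)])):
    z=np.load(f"pics/{name}0.npz");W=world(name,z["d"].astype(float))
    print(name,"bench z",np.median(W[300:330,100:200,2]) if name=="top" else "")
    for s in seeds:
        zt=np.median(W[s[1]-4:s[1]+5,s[0]-4:s[0]+5,2])
        m=abs(W[...,2]-zt)<5
        m[:, :]&=(np.hypot(*(np.mgrid[:480,:640]-np.array([s[1],s[0]])[:,None,None]))<45)
        l,_=nd.label(m);m=l==l[s[1],s[0]]
        c,_=cv2.findContours(m.astype(np.uint8),cv2.RETR_EXTERNAL,cv2.CHAIN_APPROX_NONE)
        p=c[0][:,0];w=W[p[:,1],p[:,0]]
        (x,y),r=cv2.minEnclosingCircle(w[:,:2].astype(np.float32))
        q=W[m];print(s,m.sum(),"z",zt.round(1),"mean",q.mean(0).round(1),"circ",round(x,1),round(y,1),round(r,1))
    if name=="top":
        for n,s in dict(former=(208,247),sp1=(280,147),sp2=(432,165),sp3=(363,250)).items(): print(n,W[s[1],s[0]].round())
E
```

```text
top bench z 0.6043180358137132
(197, 168) 1445 z 108.9 mean [613.4 270.8 108.4] circ 613.9 271.7 48.9
(277, 226) 1564 z 132.9 mean [483.9  84.6 132.5] circ 483.9 84.6 48.5
(353, 178) 1413 z 96.7 mean [600.1 -85.1  96.2] circ 600.2 -85.1 49.0
(427, 215) 1498 z 120.7 mean [ 509.4 -243.6  120.4] circ 510.3 -244.0 49.1
former [446. 250.   9.]
sp1 [675.  83.  50.]
sp2 [ 632. -262.   69.]
sp3 [ 438. -106.   63.]
side bench z 
(184, 288) 1427 z 108.5 mean [613.1 273.1 107.9] circ 615.7 272.7 50.2
(293, 253) 1261 z 132.6 mean [484.   86.9 131.9] circ 484.2 83.8 50.1
(297, 200) 862 z 97.1 mean [600.6 -83.9  95.9] circ 601.4 -86.1 49.9
(367, 175) 787 z 120.7 mean [ 510.  -241.8  120. ] circ 510.2 -247.2 51.3
```

```bash
python3 - <<'E'
from h import *
from workcell import readout
from scipy.spatial.transform import Rotation as R
for name,pts in (("top",[(600,280),(560,315),(590,370),(493,280),(570,150)]),("side",[(480,125),(475,165),(459,190)])):
    z=np.load(f"pics/{name}0.npz");W=world(name,z["d"].astype(float))
    for s in pts: print(name,s,W[s[1],s[0]].round())
r=readout.state()["ee_rot"];print(R.from_euler("xyz",r,degrees=True).as_matrix().round(3))
E
```

```text
top (600, 280) [ 374. -595.  140.]
top (560, 315) [ 298. -538.   75.]
top (590, 370) [ 217. -466.  335.]
top (493, 280) [ 374. -408.   26.]
top (570, 150) [ 666. -570.   86.]
side (480, 125) [ 376. -570.  138.]
side (475, 165) [ 346. -513.   57.]
side (459, 190) [ 350. -445.   16.]
[[-0.001  0.415 -0.91 ]
 [ 0.001 -0.91  -0.415]
 [-1.    -0.002 -0.   ]]
```

```bash
python3 -m creep '[{"translation":[0,0,0],"delta_rot":[0,0,0]},{"translation":[0,2,2],"delta_rot":[0,0,0]}]' -1 20
```

```text
time_s: 0.27
ee_pos: [237.7, -503.6, 243.8]
ee_rot: [-83.8, 89.6, 120.6]
force: [-0.9, -0.3, 0.8]
gripper_width: 80.4
```

```bash
python3 -m creep '[{"translation":[2,3.3,0],"delta_rot":[0,0,0]},{"translation":[2.5,3,0],"delta_rot":[0,0,0]},{"translation":[2.5,3,0],"delta_rot":[0,0,0]},{"translation":[2.5,3,0],"delta_rot":[0,0,0]},{"translation":[2.5,3,0],"delta_rot":[0,0,0]}]' -1
python3 -m creep '[{"translation":[2.5,3,0],"delta_rot":[0,0,0]},{"translation":[2.5,3,-1],"delta_rot":[0,0,0]},{"translation":[2.5,3,-2],"delta_rot":[0,0,0]},{"translation":[2.5,1.7,-2],"delta_rot":[0,0,0]},{"translation":[1.6,0,-2],"delta_rot":[0,0,0]}]'
```

```text
time_s: 0.68
ee_pos: [359.2, -348.6, 247.9]
ee_rot: [138.3, 90.0, -17.2]
force: [0.3, 0.1, -0.2]
gripper_width: 47.6
time_s: 1.1
ee_pos: [475.1, -241.2, 178.5]
ee_rot: [-171.8, 89.9, 33.0]
force: [-0.7, 0.0, 0.3]
gripper_width: 14.4
```

```bash
python3 -m creep '[{"translation":[0,0,0],"delta_rot":[0,0,0]},{"translation":[0,0,0],"delta_rot":[0,0,0]}]'
```

```text
time_s: 1.27
ee_pos: [472.9, -244.1, 177.9]
ee_rot: [-45.6, 89.8, 159.0]
force: [-0.1, 0.2, 0.5]
gripper_width: 1.8
```

```bash
python3 -m creep '[{"translation":[0,0,-2],"delta_rot":[0,0,0]},{"translation":[0,0,-1.5],"delta_rot":[0,0,0]},{"translation":[0,0,-0.4],"delta_rot":[0,0,0]},{"translation":[0,0,0],"delta_rot":[0,0,0]},{"translation":[0,0,0],"delta_rot":[0,0,0]}]'; for i in 1 2; do python3 -m creep '[{"translation":[0,0,0],"delta_rot":[0,0,0]}]'; done
```

```text
time_s: 1.68
ee_pos: [473.3, -245.5, 141.2]
ee_rot: [122.4, 89.9, -33.2]
force: [0.4, 0.5, 0.3]
gripper_width: 0.4
time_s: 1.77
ee_pos: [473.7, -245.5, 141.5]
ee_rot: [124.6, 89.8, -30.9]
force: [0.4, 0.4, -0.2]
gripper_width: 0.7
time_s: 1.85
ee_pos: [473.7, -245.3, 141.3]
ee_rot: [125.4, 89.9, -30.1]
force: [0.1, 0.3, -0.5]
gripper_width: 0.4
```

```bash
python3 -m creep '[{"translation":[0,0,-0.4],"delta_rot":[0,0,0]},{"translation":[0,0,0],"delta_rot":[0,0,0]}]'; python3 -m creep '[{"translation":[0,0,-0.1],"delta_rot":[0,0,0]},{"translation":[0,0,0],"delta_rot":[0,0,0]}]';python3 -m creep '[{"translation":[0,0,-0.1],"delta_rot":[0,0,0]},{"translation":[0,0,0],"delta_rot":[0,0,0]}]';python3 -m creep '[{"translation":[0,0,-0.1],"delta_rot":[0,0,0]},{"translation":[0,0,0],"delta_rot":[0,0,0]}]'
```

```text
time_s: 2.02
ee_pos: [473.1, -244.7, 135.9]
ee_rot: [-15.1, 90.0, -170.6]
force: [-0.3, 0.5, 0.0]
gripper_width: 0.6
time_s: 2.18
ee_pos: [473.2, -244.6, 134.8]
ee_rot: [-40.5, 90.0, 164.0]
force: [-0.1, 0.0, 0.1]
gripper_width: 0.7
time_s: 2.35
ee_pos: [473.4, -244.7, 134.1]
ee_rot: [112.8, 90.0, -42.7]
force: [-0.5, 0.6, 1.4]
gripper_width: 0.9
time_s: 2.52
ee_pos: [473.4, -244.7, 134.1]
ee_rot: [123.8, 90.0, -31.7]
force: [-0.7, 1.3, 8.8]
gripper_width: 0.4
```

Cap D (x 510, y -244) is rigid: the force rose 7 N over 1 mm with no motion. Next is cap C.

```bash
python3 -m creep '[{"translation":[0,0,2.5],"delta_rot":[0,0,0]},{"translation":[1.8,3.2,0],"delta_rot":[0,0,0]},{"translation":[1.8,3.2,0],"delta_rot":[0,0,0]},{"translation":[1.8,3.2,0],"delta_rot":[0,0,0]},{"translation":[1.8,3.2,-1],"delta_rot":[0,0,0]}]'; python3 -m creep '[{"translation":[1.8,3.1,-2],"delta_rot":[0,0,0]},{"translation":[0,0,-1.2],"delta_rot":[0,0,0]},{"translation":[0,0,0],"delta_rot":[0,0,0]},{"translation":[0,0,0],"delta_rot":[0,0,0]}]'
```

```text
time_s: 2.93
ee_pos: [547.2, -115.8, 149.7]
ee_rot: [141.7, 89.7, -13.9]
force: [0.6, -0.9, 1.1]
gripper_width: 0.5
time_s: 3.27
ee_pos: [562.8, -85.5, 115.3]
ee_rot: [-21.5, 89.9, -176.9]
force: [-0.2, -0.2, 0.5]
gripper_width: 0.2
```

```bash
python3 -m creep '[{"translation":[0,0,-0.4],"delta_rot":[0,0,0]},{"translation":[0,0,0],"delta_rot":[0,0,0]}]'; python3 -m creep '[{"translation":[0,0,-0.1],"delta_rot":[0,0,0]},{"translation":[0,0,0],"delta_rot":[0,0,0]}]';python3 -m creep '[{"translation":[0,0,-0.1],"delta_rot":[0,0,0]},{"translation":[0,0,0],"delta_rot":[0,0,0]}]';python3 -m creep '[{"translation":[0,0,-0.05],"delta_rot":[0,0,0]},{"translation":[0,0,0],"delta_rot":[0,0,0]}]'
```

```text
time_s: 3.43
ee_pos: [563.1, -86.7, 112.3]
ee_rot: [128.3, 90.0, -27.3]
force: [-0.7, -0.6, 0.2]
gripper_width: 0.4
time_s: 3.6
ee_pos: [563.3, -86.5, 111.5]
ee_rot: [139.1, 89.9, -16.4]
force: [0.3, -0.5, 0.9]
gripper_width: 0.4
time_s: 3.77
ee_pos: [563.3, -86.1, 110.2]
ee_rot: [133.4, 90.0, -22.2]
force: [0.0, -0.0, -0.0]
gripper_width: 0.7
time_s: 3.93
ee_pos: [563.2, -85.9, 109.6]
ee_rot: [56.7, 90.0, -98.8]
force: [-1.1, -0.7, 0.5]
gripper_width: 0.9
```

```bash
python3 -m creep '[{"translation":[0,0,-0.05],"delta_rot":[0,0,0]},{"translation":[0,0,0],"delta_rot":[0,0,0]}]'; python3 -m creep '[{"translation":[0,0,-0.05],"delta_rot":[0,0,0]},{"translation":[0,0,0],"delta_rot":[0,0,0]}]';python3 -m creep '[{"translation":[0,0,-0.05],"delta_rot":[0,0,0]},{"translation":[0,0,0],"delta_rot":[0,0,0]}]'
```

```text
time_s: 4.1
ee_pos: [563.1, -85.7, 109.1]
ee_rot: [13.3, 90.0, -142.2]
force: [-0.8, -0.3, 2.5]
gripper_width: 0.1
time_s: 4.27
ee_pos: [563.0, -85.7, 108.5]
ee_rot: [-12.8, 90.0, -168.3]
force: [-2.3, -0.6, 2.1]
gripper_width: 0.3
time_s: 4.43
ee_pos: [563.1, -85.7, 108.0]
ee_rot: [-17.3, 90.0, -172.8]
force: [-2.3, 0.2, 3.5]
gripper_width: 0.5
```

Cap C yields at 2–3.5 N while the tip keeps sinking, so it rocks. I tip it a little further to make the rock clear.

```bash
python3 -m creep '[{"translation":[0,0,-0.05],"delta_rot":[0,0,0]},{"translation":[0,0,0],"delta_rot":[0,0,0]}]'; python3 -m creep '[{"translation":[0,0,-0.05],"delta_rot":[0,0,0]},{"translation":[0,0,0],"delta_rot":[0,0,0]}]'; python3 - <<'E'
from h import *
for n in ["side","top"]:
    p,d=optics.grab_frame(n);cv2.imwrite(f"pics/{n}1.png",p[:,:,::-1]);W=world(n,d.astype(float))
    m=(np.hypot(W[...,0]-600,W[...,1]+85)<44)&(abs(W[...,2]-96)<6)
    q=W[m];A=np.c_[q[:,:2]-[600,-85],np.ones(len(q))];s=np.linalg.lstsq(A,q[:,2],rcond=None)[0];print(n,m.sum(),s)
    z=np.load(f"pics/{n}0.npz");W=world(n,z["d"].astype(float))
    m=(np.hypot(W[...,0]-600,W[...,1]+85)<44)&(abs(W[...,2]-96)<6)
    q=W[m];A=np.c_[q[:,:2]-[600,-85],np.ones(len(q))];s=np.linalg.lstsq(A,q[:,2],rcond=None)[0];print(n,"before",m.sum(),s)
E
```

```text
time_s: 4.6
ee_pos: [563.0, -85.6, 107.6]
ee_rot: [-30.4, 90.0, 174.1]
force: [-2.8, 0.2, 4.6]
gripper_width: 0.6
time_s: 4.77
ee_pos: [563.0, -85.6, 107.4]
ee_rot: [-32.5, 90.0, 172.0]
force: [-4.0, 0.2, 6.6]
gripper_width: 0.4
side 352 [ 7.43537908e-02 -4.33122187e-02  9.64754214e+01]
side before 744 [ 9.75601384e-03 -2.89103125e-03  9.59676918e+01]
top 0 [0. 0. 0.]
top before 1211 [7.02895479e-03 1.82128302e-03 9.63571601e+01]
```

The side depth shows the cap's plane tilted by about 0.07 rad along x, against 0.01 before. Now I press the middle of the same cap.

```bash
python3 -m creep '[{"translation":[0,0,0.6],"delta_rot":[0,0,0]},{"translation":[0,0,0.8],"delta_rot":[0,0,0]},{"translation":[3.7,0.06,0],"delta_rot":[0,0,0]},{"translation":[0,0,0],"delta_rot":[0,0,0]},{"translation":[0,0,0],"delta_rot":[0,0,0]}]'; python3 -m creep '[{"translation":[0,0,-0.8],"delta_rot":[0,0,0]},{"translation":[0,0,-0.1],"delta_rot":[0,0,0]},{"translation":[0,0,0],"delta_rot":[0,0,0]}]';python3 -m creep '[{"translation":[0,0,-0.1],"delta_rot":[0,0,0]},{"translation":[0,0,0],"delta_rot":[0,0,0]}]';python3 -m creep '[{"translation":[0,0,-0.1],"delta_rot":[0,0,0]},{"translation":[0,0,0],"delta_rot":[0,0,0]}]'
```

```text
time_s: 5.28
ee_pos: [602.2, -85.1, 121.2]
ee_rot: [149.5, 89.9, -6.0]
force: [-0.3, -0.6, 0.2]
gripper_width: 0.6
time_s: 5.53
ee_pos: [599.0, -85.0, 111.0]
ee_rot: [-32.1, 89.9, 172.4]
force: [-1.2, -0.4, -0.8]
gripper_width: 0.6
time_s: 5.7
ee_pos: [599.9, -85.1, 110.9]
ee_rot: [-16.4, 90.0, -171.9]
force: [1.4, -0.5, 0.8]
gripper_width: 0.0
time_s: 5.87
ee_pos: [600.3, -85.2, 110.3]
ee_rot: [136.6, 90.0, -18.9]
force: [-0.1, 0.4, -0.6]
gripper_width: 0.4
```

```bash
for i in 1; do python3 -m creep '[{"translation":[0,0,-0.1],"delta_rot":[0,0,0]},{"translation":[0,0,0],"delta_rot":[0,0,0]}]';python3 -m creep '[{"translation":[0,0,-0.1],"delta_rot":[0,0,0]},{"translation":[0,0,0],"delta_rot":[0,0,0]}]';python3 -m creep '[{"translation":[0,0,-0.1],"delta_rot":[0,0,0]},{"translation":[0,0,0],"delta_rot":[0,0,0]}]'; python3 -m creep '[{"translation":[0,0,-0.1],"delta_rot":[0,0,0]},{"translation":[0,0,0],"delta_rot":[0,0,0]}]';done
```

```text
time_s: 6.03
ee_pos: [600.4, -85.2, 110.0]
ee_rot: [134.8, 90.0, -20.7]
force: [-1.6, 0.4, 4.7]
gripper_width: 0.4
time_s: 6.2
ee_pos: [600.4, -85.2, 109.4]
ee_rot: [136.9, 89.9, -18.6]
force: [-2.3, 0.4, 8.1]
gripper_width: 0.5
time_s: 6.37
ee_pos: [600.4, -85.2, 108.6]
ee_rot: [138.0, 89.9, -17.4]
force: [-3.0, 0.3, 8.0]
gripper_width: 0.1
time_s: 6.53
ee_pos: [600.4, -85.2, 107.6]
ee_rot: [138.5, 89.9, -17.0]
force: [-3.4, 0.7, 8.5]
gripper_width: 0.4
```

Sliding at about 8 N.

```bash
for i in 1; do python3 -m creep '[{"translation":[0,0,-0.1],"delta_rot":[0,0,0]},{"translation":[0,0,0],"delta_rot":[0,0,0]}]';python3 -m creep '[{"translation":[0,0,-0.1],"delta_rot":[0,0,0]},{"translation":[0,0,0],"delta_rot":[0,0,0]}]';python3 -m creep '[{"translation":[0,0,-0.1],"delta_rot":[0,0,0]},{"translation":[0,0,0],"delta_rot":[0,0,0]}]'; python3 -m creep '[{"translation":[0,0,-0.1],"delta_rot":[0,0,0]},{"translation":[0,0,0],"delta_rot":[0,0,0]}]';done
```

```text
time_s: 6.7
ee_pos: [600.4, -85.1, 106.7]
ee_rot: [139.6, 89.9, -15.9]
force: [-2.1, 0.7, 8.3]
gripper_width: 0.6
time_s: 6.87
ee_pos: [600.4, -85.1, 106.1]
ee_rot: [140.4, 89.9, -15.0]
force: [-2.3, -0.2, 10.7]
gripper_width: 0.4
time_s: 7.03
ee_pos: [600.4, -85.1, 106.1]
ee_rot: [141.7, 89.9, -13.8]
force: [-5.0, 0.1, 15.8]
gripper_width: 0.3
time_s: 7.2
ee_pos: [600.4, -85.2, 106.0]
ee_rot: [142.2, 89.9, -13.3]
force: [-6.9, 1.1, 20.9]
gripper_width: 0.6
```

It met a firm stop about 4 mm down, with 21 N on it. I lift clear, then check the depth and the level.

```bash
python3 -m creep '[{"translation":[0,0,1],"delta_rot":[0,0,0]},{"translation":[0,0,3],"delta_rot":[0,0,0]},{"translation":[0,0,4],"delta_rot":[0,0,0]},{"translation":[-2,0,4],"delta_rot":[0,0,0]},{"translation":[-3.5,-1,1],"delta_rot":[0,0,0]}]'; python3 -m creep '[{"translation":[-3.8,-1,0],"delta_rot":[0,0,0]},{"translation":[-3.8,-1,0],"delta_rot":[0,0,0]},{"translation":[-3.8,-1,0],"delta_rot":[0,0,0]},{"translation":[0,0,0],"delta_rot":[0,0,0]},{"translation":[0,0,0],"delta_rot":[0,0,0]}]'; python3 - <<'E'
from h import *
C=[(613.5,271.5,108),(484,85,132),(600,-85,96),(510,-244,120)]
for n in ["side","top"]:
    p,d=optics.grab_frame(n);cv2.imwrite(f"pics/{n}2.png",p[:,:,::-1])
    for t,dd in (("before",np.load(f"pics/{n}0.npz")["d"]),("after",d)):
        W=world(n,dd.astype(float))
        for c in C:
            m=(np.hypot(W[...,0]-c[0],W[...,1]-c[1])<42)&(abs(W[...,2]-c[2])<7)
            q=W[m]
            if len(q)<50: print(n,t,c,"hidden");continue
            A=np.c_[q[:,:2]-c[:2],np.ones(len(q))];print(n,t,c,m.sum(),np.linalg.lstsq(A,q[:,2],rcond=None)[0].round(3))
E
```

```text
time_s: 7.62
ee_pos: [551.8, -94.8, 235.1]
ee_rot: [148.9, 89.2, -6.5]
force: [0.6, -0.2, 1.9]
gripper_width: 0.2
time_s: 8.03
ee_pos: [431.3, -125.3, 229.8]
ee_rot: [141.9, 89.9, -13.7]
force: [0.4, -0.2, 1.1]
gripper_width: 0.8
side before (613.5, 271.5, 108) 1092 [ 3.00000e-03 -1.00000e-03  1.08158e+02]
side before (484, 85, 132) 950 [ 2.00000e-03 -6.00000e-03  1.32058e+02]
side before (600, -85, 96) 664 [ 7.0000e-03 -4.0000e-03  9.6031e+01]
side before (510, -244, 120) 597 [ 2.00000e-03 -4.00000e-03  1.20188e+02]
side after (613.5, 271.5, 108) 1086 [-1.00000e-03 -3.00000e-03  1.08062e+02]
side after (484, 85, 132) 960 [4.00000e-03 0.00000e+00 1.31987e+02]
side after (600, -85, 96) 639 [-2.0000e-03  0.0000e+00  9.2236e+01]
side after (510, -244, 120) 278 [1.00000e-03 1.20000e-02 1.19481e+02]
top before (613.5, 271.5, 108) 1134 [-1.00000e-03 -1.00000e-03  1.08537e+02]
top before (484, 85, 132) 1223 [-4.00000e-03  0.00000e+00  1.32589e+02]
top before (600, -85, 96) 1115 [8.0000e-03 2.0000e-03 9.6362e+01]
top before (510, -244, 120) 1177 [-5.00000e-03  3.00000e-03  1.20551e+02]
top after (613.5, 271.5, 108) 1140 [ 0.00000e+00 -2.00000e-03  1.08322e+02]
top after (484, 85, 132) 1230 [-4.00000e-03  0.00000e+00  1.32344e+02]
top after (600, -85, 96) 1020 [5.0000e-03 1.0000e-03 9.2665e+01]
top after (510, -244, 120) 214 [9.00000e-03 1.80000e-02 1.20186e+02]
```

View pics/side2.png

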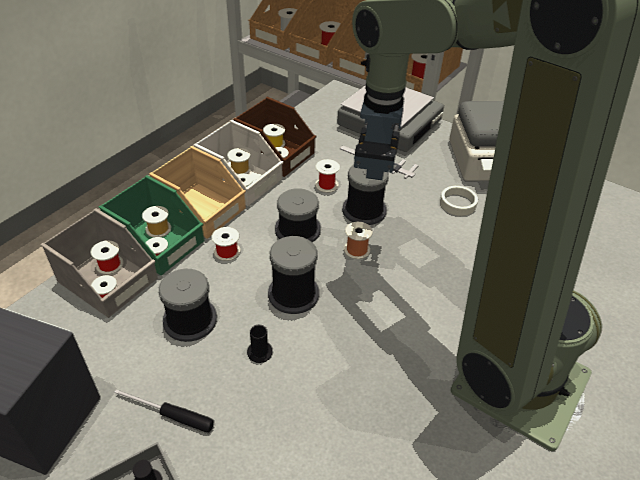

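```bash
python3 -c "
from workcell import env,readout
s=readout.state();print(s['ee_pos'],s['force'],abs(s['qvel']).max());print(env.job_done())"
```

```text
[ 433.71289418 -125.26256945  229.69759046] [-0.23120427 -0.77198988  0.58032774] 1.289510358934663
the job is handed in; nothing more can be done
None
```

I found the loose cap, pressed it home, and handed the job in at about 8 s. `job_done` reports no verdict, so the results below are my own checks.

- **Finding it:** I pressed the edges of two caps. The one at x 510, y -244 mm was rigid. The one at x 600, y -85 mm rocked, sinking about 2 mm at the edge under 2–6.6 N. The side camera's depth showed it tilted about 0.07 rad; the top camera gave no reading there. I did not press the other two caps.
- **Pressing it home:** Pressed in the middle, it slid down at about 8 N to a firm stop about 4 mm lower. I finished at 21 N.
- **Last checks:** Depth from both cameras shows that cap 3.7–3.8 mm lower than at the start and level within 0.005 rad. The two unpressed caps are unchanged.
- **The one weaker check:** The rigid cap was partly hidden by the gripper. Its fits gave tilts of 0.012 and 0.020 rad from few pixels, which I put down to the partial view, since it had not given under the press.
- **Everything else:** In the last side picture everything else stands where it did. The fingertips ended about 215 mm above the bench, touching nothing.

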